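# Show which drill bit goes to which mark

## Robot

A 6-joint arm with a two-finger parallel gripper is mounted at the origin on the work surface. World frame = base frame: x ahead of the robot, y to its left, z up, the work surface at z = 0. Lengths are in m, angles in rad, forces in N, time in s.
With the tool pointing down it reaches from about 0.35 to 0.8 m from the base axis. Payload 7.3 kg.
Tool frame: the origin (TCP) lies between the finger pads; the fingertips stand 25 mm ahead of it and the grasp point (between the pads) lies 6 mm ahead of it (r.tip_extent is the distance from the TCP to the fingertips, in m); z points along the fingers, y is the direction in which the jaws open and shut (so a half turn about z gives the same grasp; the last joint's range is limited). The gripper opens to 85 mm and grips with 20 to 120 N. Pads are 22 mm wide; open, the fingers measure 114 mm over their backs; the gripper's body (76 mm by 85 mm) begins 54 mm behind the grasp point. The pads swing forward as they close: fully open they stand 13 mm farther back than shut.
Start: joints at [-1.377, 0.342, 1.524, -0, 1.275, -0.146], TCP at [0.175, -0.495, 0.256] pointing down, gripper open.
Joint ranges: [-2.53, 2.53], [-0.77, 2.02], [0.04, 2.7], [-1, 4.14], [0.28, 2.66], [-3.11, 3.11]. Speed limits (rad/s): [2.57, 2.57, 3.14, 3.14, 3.14, 3.14].

## Interface

Orientations are given as a unit quaternion [x, y, z, w].
In Python, from workcell import r, command_gripper, optics gives the robot as it stands. The module is installed in compiled form; this text tells all that it offers. Calls block until the motion is done:
- r.reach(position, orientation): joint-space move of the TCP to a pose.
- r.move_straight(position, orientation=None, speed=0.15, max_force=None): straight line of the TCP; orientation=None keeps the orientation; speed is the mean speed in m/s. With max_force (N) it stops when the force on the tool has changed by that much, and returns True; else False.
- r.movej(angles): joint-space move.
- command_gripper(opening, force=None): finger opening in m; force is the grip in N (None keeps the last); returns when the fingers have stopped.
- r.hold(seconds).
- r.solve_ik(position, orientation): joint angles nearest the present ones, or None.
- r.read_state(): the state.
- optics.get_image(name): name is "scene" or "top" or "wrist"; returns (picture, depth): 400x640x3 uint8, red, green, blue; 400x640 float32, m along the optical axis (not along the pixel's ray), 0 where there is no reading.
- optics.camera_model(name): a dict with "K" (3x3 intrinsics, pixels), "R" (3x3) and "t" (3): a world point X has camera coordinates R X + t; the wrist camera has in their place "tool_from_camera" (4x4, takes a point from camera to tool coordinates, whose origin is the TCP and whose axes are the flange's). Camera axes: x right, y down, z forward; pixel columns grow to the right and rows downward; lengths in m; the calibration is good to about 2 mm. A picture is of the moment at which its call begins: read the wrist's pose just before it. camera_model takes no time and is no camera call.
A pose or a line that the arm cannot do raises r.PlanningError and nothing moves.
- r.finish_job(): hands the job in, once; it reports no verdict.
The state is a dict: "time_s": time; "joint_positions": joint angles; "dq": joint speeds; "tau": joint torques, N m; "eef_pos": TCP position; "eef_rot": TCP orientation; "contact_force": force on the tool from outside, world axes, zero at the start; "torque": the same for the moment, N m; "grip_width": finger opening in m.
Only numpy, scipy, OpenCV 4.12 (cv2) and the standard library are available. Lean on these libraries where they do the work, as an engineer would, in place of code of your own. Each camera call takes 0.05 s, during which the arm holds its last target.

## Task

Show your workmate what to drill: point down at the bit with the blue head in the stand, the fingertips just above the middle of it (within about 3 cm) but not touching, and keep still there for two seconds; then point in the same way, again for two seconds, at the blue sticker on the octagonal board. Touch and move nothing at all, do not bring the fingers down over any other bit or sticker, and finish with the fingertips raised at least 25 cm above the bench.

Things in the scene. Friction and masses are not known exactly. Their poses are not given: they have to be found in the camera images.
- bit_stand: dark wooden stand for drill bits, fixed to the bench, 75 x 220 x 45 mm high, origin at the centre of its underside; three bits stand in a row along its y axis, 70 mm apart, the middle one at its centre
- board: pale pine board, a regular octagon 240 mm across its flats on a 3 mm black non-slip mat that shows 12 mm around it, fixed; its top is 24 mm above the bench; origin at the centre of its underside
- red_bit: large drill bit with a red painted head, standing loosely in the stand, shank down (shank 10 mm diameter, 78 mm long; head 33 mm diameter, 17 mm high, with a thin steel rim); origin at the lower end of the shank, z axis upward; any of the three places
- red_bit_top (a point): centre of the upper face of the red bit's head, about 105 mm above the bench; a 3 mm centre spur stands on it
- red_mark_centre (a point): centre of the flat round red sticker, 36 mm diameter with a small black dot, on top of the board, 25 mm above the bench; the stickers are 104 mm apart, 60 mm from the board's centre, in any order
- blue_bit: large drill bit with a blue painted head, standing loosely in the stand, shank down (shank 10 mm diameter, 78 mm long; head 33 mm diameter, 17 mm high, with a thin steel rim); origin at the lower end of the shank, z axis upward; any of the three places
- blue_bit_top (a point): centre of the upper face of the blue bit's head, about 105 mm above the bench; a 3 mm centre spur stands on it
- blue_mark_centre (a point): centre of the flat round blue sticker, 36 mm diameter with a small black dot, on top of the board, 25 mm above the bench; the stickers are 104 mm apart, 60 mm from the board's centre, in any order
- yellow_bit: large drill bit with a yellow painted head, standing loosely in the stand, shank down (shank 10 mm diameter, 78 mm long; head 33 mm diameter, 17 mm high, with a thin steel rim); origin at the lower end of the shank, z axis upward; any of the three places
- yellow_bit_top (a point): centre of the upper face of the yellow bit's head, about 105 mm above the bench; a 3 mm centre spur stands on it
- yellow_mark_centre (a point): centre of the flat round yellow sticker, 36 mm diameter with a small black dot, on top of the board, 25 mm above the bench; the stickers are 104 mm apart, 60 mm from the board's centre, in any order
- jigsaw: orange and black jigsaw standing on its steel sole plate, about 235 mm long (x), 75 wide, 200 high; origin at the underside, near the middle
- glue_bottle: white glue bottle with an orange cap, 60 mm diameter, 160 mm high, upright; origin at the centre of its underside
- tape_measure: black and green tape measure standing on edge, 72 x 40 x 64 mm high; origin at the centre of its underside
- quick_clamp: black and orange bar clamp lying flat, 300 mm long (x), 110 mm wide, 30 mm high; origin at the underside, near the middle
Not all that is in view belongs to the job. Leave any black look-alike of the blue_bit alone.

How it is judged:
On the way, in this order (a step that is already met when the one before it is completed fails the run):
1. the fingertips dwell just above the blue bit's head (horizontal distance between the grasp point and blue_bit_top below 0.022 m and z of the grasp point in the frame of blue_bit_top between 0.015 and 0.075 m), for 1.6 s.
2. then they dwell just above the blue sticker on the board (horizontal distance between the grasp point and blue_mark_centre below 0.022 m and z of the grasp point in the frame of blue_mark_centre between 0.015 and 0.075 m), for 1.6 s.
At the end, for the whole second after the job is handed in: The gripper's fingers are at least 24 cm above the bench; the three bits still stand upright in their places in the stand and the jigsaw, clamp, glue bottle and tape measure are where they were (within 8 mm), all at rest (height (world z) of the grasp point above 0.24 m and distance of each of red_bit, blue_bit, yellow_bit, jigsaw, glue_bottle, tape_measure, quick_clamp from where it was at the start of the episode below 0.008 m and angle between each of red_bit, blue_bit, yellow_bit's own z axis and vertical below 0.1 rad and linear speed of each of red_bit, blue_bit, yellow_bit, jigsaw, glue_bottle, tape_measure, quick_clamp below 0.02 m/s); the robot touches nothing.
It fails at once if the robot touches something (contact force between any of the fingers, the arm and anything else above 0.5 N).
It fails at once if a bit, or a thing standing by, is moved more than 8 mm (distance of any of red_bit, blue_bit, yellow_bit, jigsaw, glue_bottle, tape_measure, quick_clamp from where it was at the start of the episode above 0.008 m).
It fails at once if the fingers are brought down over another bit or sticker (within 20 mm sideways, fingertips lower than about 35 mm above it) ((horizontal distance between the grasp point and red_bit_top below 0.02 m and z of the grasp point in the frame of red_bit_top between -0.03 and 0.055 m) or (horizontal distance between the grasp point and red_mark_centre below 0.02 m and z of the grasp point in the frame of red_mark_centre between -0.03 and 0.055 m) or (horizontal distance between the grasp point and yellow_bit_top below 0.02 m and z of the grasp point in the frame of yellow_bit_top between -0.03 and 0.055 m) or (horizontal distance between the grasp point and yellow_mark_centre below 0.02 m and z of the grasp point in the frame of yellow_mark_centre between -0.03 and 0.055 m)).
It also fails if it takes over 45 s, if anything falls off the work surface, if the arm or the gripper's body presses on something with over 40 N, if the wrist force passes 120 N, or if a joint passes its speed limit or range.

## Working session

There is one attempt and no reset: what is moved stays moved. The work goes in short steps, each a Python script; the robot and the scene stay as the last script left them, time stands still between calls to the robot, and variables do not carry over. Pictures are saved under pics/ and viewed, and the job is handed in when it is done.

```bash
mkdir -p pics
python3 - <<'E'
from workcell import r, optics
import cv2, numpy as np
for n in ("scene","top","wrist"):
    s=r.read_state() if n=="wrist" else None
    im,d=optics.get_image(n); cv2.imwrite(f"pics/{n}0.png",im[:,:,::-1]); np.savez(f"{n}0.npz",im=im,d=d)
    m=optics.camera_model(n); print(n,{k:np.round(v,3).tolist() for k,v in m.items()})
s=r.read_state();print(s["time_s"],s["eef_pos"],s["eef_rot"],s["grip_width"],r.tip_extent)
E
```

```text
scene {'K': [[478.699, 0.0, 327.179], [0.0, 478.699, 197.824], [0.0, 0.0, 1.0]], 'R': [[0.858, 0.514, -0.002], [0.431, -0.723, -0.54], [-0.279, 0.462, -0.842]], 't': [-0.482, -0.194, 1.599]}
top {'K': [[510.603, 0.0, 325.01], [0.0, 510.603, 198.817], [0.0, 0.0, 1.0]], 'R': [[0.02, -1.0, 0.004], [-0.997, -0.02, -0.081], [0.081, -0.002, -0.997]], 't': [-0.004, 0.576, 1.587]}
wrist {'K': [[359.061, 0.0, 325.228], [0.0, 359.061, 198.718], [0.0, 0.0, 1.0]], 'tool_from_camera': [[-0.001, -0.963, -0.27, 0.068], [1.0, -0.0, -0.001, -0.0], [0.001, -0.27, 0.963, -0.118], [0.0, 0.0, 0.0, 1.0]]}
0.15 [ 0.17495012 -0.49470978  0.25579075] [ 9.85602367e-01  1.69078758e-01 -1.26393822e-05 -5.89981764e-04] 0.08568322974683333 0.025
```

View pics/scene0.png

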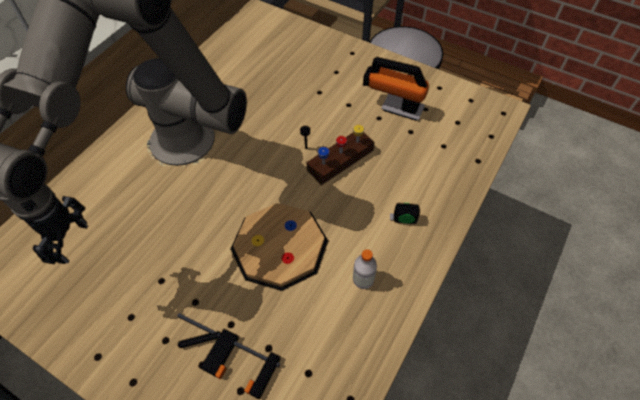

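View pics/top0.png

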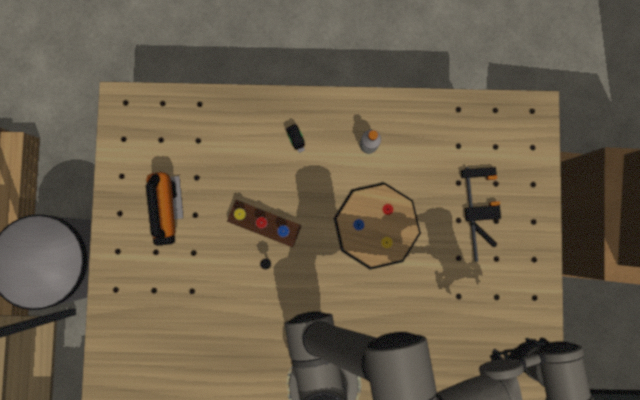

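View pics/wrist0.png

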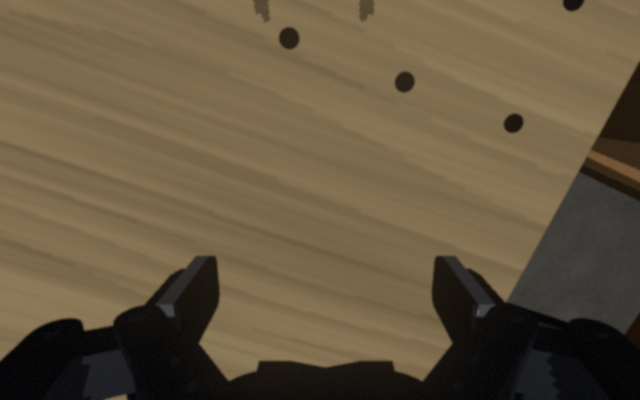

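The scene view shows the blue bit's head at about (323,152) and the blue sticker at (290,226). In the top view they are at about (284,231) and (358,224). A black look-alike bit stands beside the stand at (265,264) in the top view. The wrist view shows only bare bench. Next I triangulate the colours in the two views.

```bash
cat > h.py <<'E'
import cv2, numpy as np
from workcell import optics
def blobs(im,color,amin=15):
    hsv=cv2.cvtColor(im,cv2.COLOR_RGB2HSV)
    rng={'blue':[((105,110,50),(130,255,255))],'red':[((0,170,90),(6,255,255)),((174,170,90),(180,255,255))],'yellow':[((22,150,80),(34,255,255))]}[color]
    m=sum(cv2.inRange(hsv,np.array(a),np.array(b)) for a,b in rng)
    n,l,st,c=cv2.connectedComponentsWithStats(m)
    return [(c[i],st[i]) for i in range(1,n) if st[i,4]>=amin]
def ray(name,uv):
    m=optics.camera_model(name);R=m['R'];d=R.T@np.linalg.inv(m['K'])@np.array([*uv,1.]);return -R.T@m['t'],d/np.linalg.norm(d)
def tri(rays):
    A=sum(np.eye(3)-np.outer(d,d) for o,d in rays);b=sum((np.eye(3)-np.outer(d,d))@o for o,d in rays)
    X=np.linalg.solve(A,b);return X,[np.linalg.norm((np.eye(3)-np.outer(d,d))@(X-o)) for o,d in rays]
def plane(o,d,z): return o+d*(z-o[2])/d[2]
E
python3 - <<'E'
from h import *
B={}
for n in('scene','top'):
    im=np.load(n+'0.npz')['im']
    for c in('blue','red','yellow'):
        for p,s in blobs(im,c,8): print(n,c,p.round(1),s); B.setdefault((n,c),[]).append(p)
for c in('blue','red','yellow'):
    for a in B.get(('scene',c),[]):
        for b in B.get(('top',c),[]):
            X,e=tri([ray('scene',a),ray('top',b)])
            if max(e)<.006: print(c,X.round(4),np.round(e,4),'z105',plane(*ray('top',b),.103)[:2].round(4),plane(*ray('scene',a),.103)[:2].round(4),'z25',plane(*ray('top',b),.025)[:2].round(4),plane(*ray('scene',a),.025)[:2].round(4))
E
```

```text
scene blue [323.2 151.8] [318 147  11  11  90]
scene blue [290.1 225. ] [285 221  11   9  82]
scene red [341.3 139.7] [337 136  10   8  66]
scene red [287.3 257.6] [282 253  12  11 105]
scene yellow [358.2 128.9] [354 125  10   9  70]
scene yellow [256.9 240.2] [252 236  11  10  54]
top blue [358.3 224.3] [354 220  10  10  72]
top blue [282.7 230.5] [278 226  11  10  86]
top red [387.5 208.9] [383 204  10  10  80]
top red [260.8 221.9] [256 217  11  11  76]
top yellow [239.4 214. ] [234 208  12  12 111]
top yellow [386.4 242. ] [381 237  12  11  94]
blue [0.4713 0.1313 0.0989] [0.0012 0.0012] z105 [0.4722 0.1317] [0.472  0.1278] z25 [0.4735 0.1378] [0.4396 0.1799]
blue [ 0.4972 -0.0993  0.0244] [0.0008 0.0008] z105 [ 0.4953 -0.0934] [ 0.5255 -0.1342] z25 [ 0.4978 -0.0988] [ 0.4968 -0.1001]
red [0.4959 0.1974 0.1025] [0.0008 0.0008] z105 [0.4965 0.1978] [0.4954 0.1965] z25 [0.4991 0.2073] [0.4647 0.2533]
red [ 0.5476 -0.1905  0.0239] [0.0007 0.0007] z105 [ 0.5431 -0.1801] [ 0.5728 -0.2196] z25 [ 0.5481 -0.1899] [ 0.5473 -0.1914]
yellow [0.5186 0.2624 0.1014] [0.0004 0.0004] z105 [0.5189 0.2624] [0.5189 0.2609] z25 [0.5226 0.2753] [0.4897 0.3221]
yellow [ 0.4431 -0.1887  0.0236] [0.0014 0.0014] z105 [ 0.4442 -0.178 ] [ 0.4747 -0.2184] z25 [ 0.4441 -0.1876] [ 0.4425 -0.1901]
```

The spacings agree with the text: bits 70.5 and 69 mm apart, stickers about 104 mm. Heights come out at about 0.10 and 0.024 m. I'll shut the fingers, rise, go to a hover above the blue bit, and check with the wrist camera.

Run:
```python
from h import *
from workcell import r, command_gripper
print('lookalike',tri([ray('scene',(305,130)),ray('top',(265.5,264))]))
s=r.read_state();p=np.array(s['eef_pos']);q=s['eef_rot']
for P in([.4717,.131,.30],[.4717,.131,.156],[.4972,-.0993,.25],[.4972,-.0993,.076]): print(np.round(r.solve_ik(P,q),3))
r.move_straight([p[0],p[1],.36],speed=.15)
command_gripper(0.0)
r.reach([.4717-.06,.131,.33],q)
s=r.read_state();im,d=optics.get_image('wrist');cv2.imwrite('pics/w1.png',im[:,:,::-1]);np.savez('w1.npz',im=im,p=s['eef_pos'],q=s['eef_rot'])
print(s['time_s'],s['eef_pos'],s['eef_rot'],s['grip_width'],s['contact_force'])
from scipy.spatial.transform import Rotation as Ro
T=optics.camera_model('wrist');M=T['tool_from_camera'];R=Ro.from_quat(s['eef_rot']).as_matrix()
o=R@M[:3,3]+s['eef_pos'];
for c in('blue','red','yellow'):
  for u,st in blobs(im,c,60):
    dd=R@M[:3,:3]@np.linalg.inv(T['K'])@np.array([*u,1.]);dd/=np.linalg.norm(dd)
    print(c,u.round(),st,plane(o,dd,.105).round(4),plane(o,dd,.025).round(4))
    if c=='blue': print(tri([(o,dd),ray('scene',(323.2,151.8)),ray('top',(282.7,230.5))]), tri([(o,dd),ray('scene',(290.1,225)),ray('top',(358.3,224.3))]))
```

```text
lookalike (array([0.3717675 , 0.18194298, 0.08889171]), [np.float64(0.0005229909588969673), np.float64(0.0005229909588970746)])
[1.130e-01 2.440e-01 1.540e+00 1.000e-03 1.358e+00 1.344e+00]
[1.130e-01 3.880e-01 1.763e+00 1.000e-03 9.910e-01 1.344e+00]
[-3.490e-01  3.150e-01  1.582e+00  1.000e-03  1.245e+00  8.820e-01]
[-3.490e-01  5.330e-01  1.794e+00  1.000e-03  8.150e-01  8.810e-01]
4.1417 [0.41200783 0.13045744 0.32998905] [ 9.85679218e-01  1.68630473e-01  1.94057781e-05 -4.92481927e-04] -0.0001501321813365845 [-0.09067231 -0.00222059 -0.08126225]
blue [348. 110.] [331  93  34  35 905] [0.4724 0.1305 0.105 ] [0.4716 0.1252 0.025 ]
(array([0.47182376, 0.13067979, 0.10023306]), [np.float64(0.0007348996437371927), np.float64(0.001271696739569307), np.float64(0.0013366370444017144)]) (array([ 0.47105096, -0.00926983, -0.12669466]), [np.float64(0.12421983374990536), np.float64(0.03893557071086551), np.float64(0.10445140016573595)])
blue [534. 153.] [520 139  29  29 638] [ 0.4943 -0.0512  0.105 ] [ 0.4985 -0.099   0.025 ]
(array([0.49139133, 0.07113854, 0.23664471]), [np.float64(0.03799858385342366), np.float64(0.03906477646006852), np.float64(0.054353693971080815)]) (array([ 0.49759361, -0.09928239,  0.02479112]), [np.float64(0.0009597464040088006), np.float64(0.0012751666759714985), np.float64(0.0005396866214265537)])
red [288.  59.] [271  41  36  37 944] [0.4966 0.1961 0.105 ] [0.5013 0.2062 0.025 ]
red [624. 138.] [610 124  30  30 681] [ 0.535 -0.125  0.105] [ 0.5488 -0.1899  0.025 ]
yellow [225.  11.] [206   0  38  25 727] [0.5157 0.2599 0.105 ] [0.525  0.2848 0.025 ]
yellow [577. 217.] [563 204  30  28 665] [ 0.4509 -0.1232  0.105 ] [ 0.445  -0.1878  0.025 ]
```

View pics/w1.png

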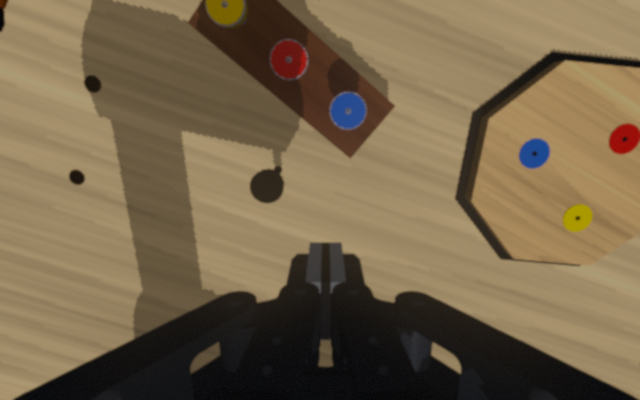

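The wrist view shows the blue head at (348,110) and the blue sticker at (534,153). The shut fingertips point at clear bench. All three views agree to about 1.5 mm, so I'll carry on and point.

Run:
```python
from h import *
from workcell import r
q=[0.985602,0.169079,0,0]; q=list(np.array(q)/np.linalg.norm(q))
def st(l):
    s=r.read_state();print(l,round(s['time_s'],2),s['eef_pos'].round(4) if hasattr(s['eef_pos'],'round') else s['eef_pos'],np.round(s['contact_force'],2),flush=True)
    return s
bx,by=.4718,.1307
r.move_straight([bx,by,.33],q,speed=.1)
r.move_straight([bx,by,.155],speed=.08); st('bit')
r.hold(2.4); st('bit end')
im,d=optics.get_image('scene');cv2.imwrite('pics/s2.png',cv2.resize(im[80:280,200:440,::-1],None,fx=3,fy=3))
r.move_straight([bx,by,.30],speed=.12)
mx,my=.4975,-.0992
r.move_straight([mx,my,.30],speed=.15)
r.move_straight([mx,my,.076],speed=.09); st('mark')
r.hold(2.4); st('mark end')
im,d=optics.get_image('scene');cv2.imwrite('pics/s3.png',cv2.resize(im[80:280,200:440,::-1],None,fx=3,fy=3))
r.move_straight([mx,my,.36],speed=.14); r.hold(.5); st('up')
B=[]
for n in('scene','top'):
    im,d=optics.get_image(n)
    for c in('blue','red','yellow'):
        print(n,c,[p.round(1) for p,s in blobs(im,c,8)])
    cv2.imwrite(f'pics/{n}4.png',im[:,:,::-1])
```

```text
bit 7.28 [0.472  0.1307 0.1553] [-0.1   0.68 -0.38]
bit end 9.68 [0.4718 0.1307 0.155 ] [0.55 0.43 0.02]
mark 15.43 [ 0.4977 -0.0992  0.0763] [-0.31  0.87 -1.11]
mark end 17.82 [ 0.4975 -0.0992  0.076 ] [ 0.41 -0.51  0.81]
up 20.55 [ 0.4975 -0.0992  0.36  ] [ 0.61 -0.92 -0.29]
scene blue [array([323.3, 152.1]), array([290.1, 225. ])]
scene red [array([287.3, 257.6])]
scene yellow [array([358.1, 129.2]), array([257.5, 240. ])]
top blue [array([282.9, 230.6])]
top red []
top yellow [array([239.4, 213.7]), array([386.1, 243.9])]
```

View pics/s2.png

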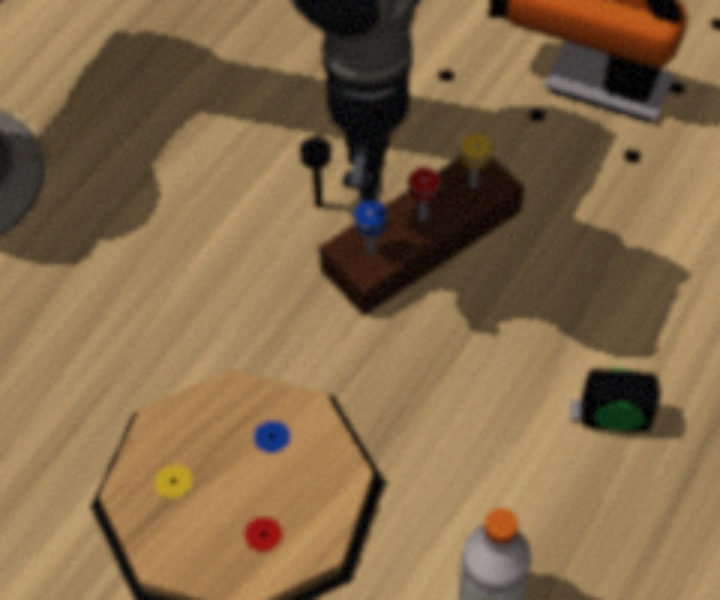

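View pics/s3.png

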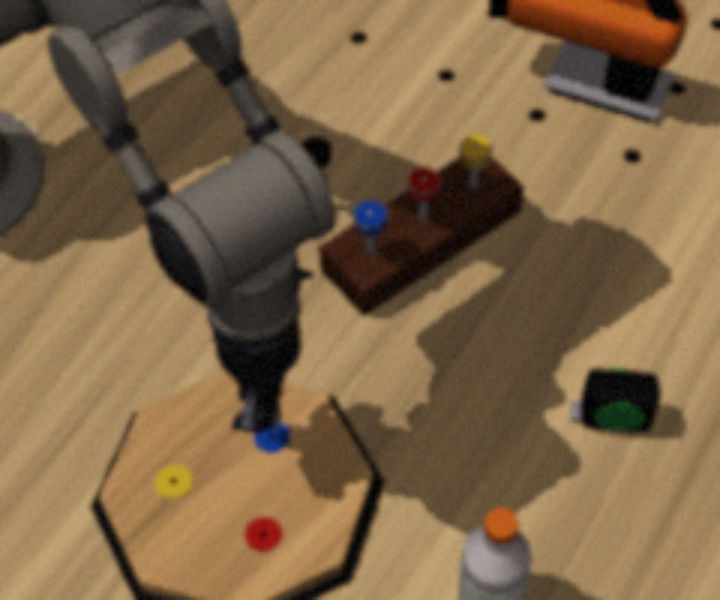

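View pics/scene4.png

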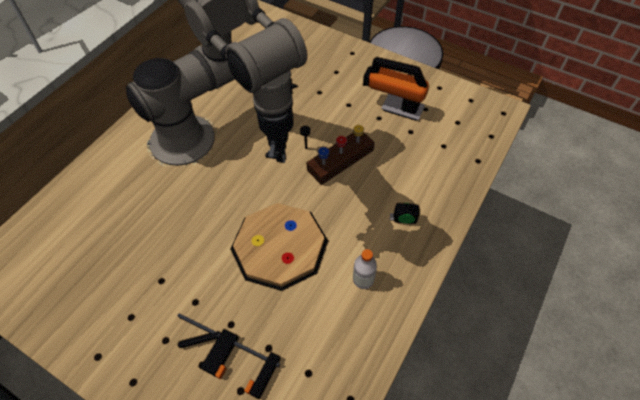

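View pics/top4.png

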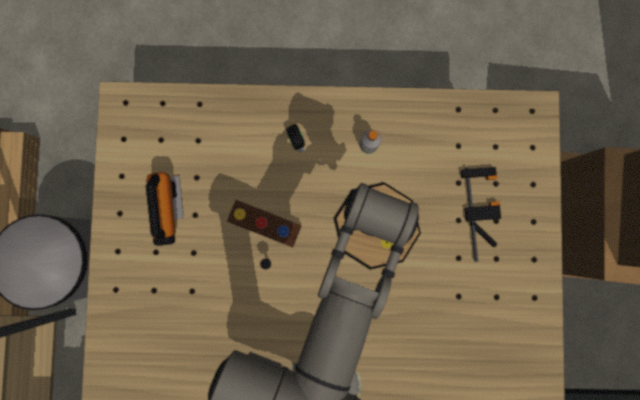

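The crops show the fingertips directly above the blue head at (370,215) and then above the blue sticker at (272,436). In the final views all the bits stand upright and everything is where it was. The missing red detections come from the arm's shadow and from the arm hiding part of the board.

```bash
python3 -c "
from workcell import r
r.finish_job();s=r.read_state();print(s['time_s'],s['eef_pos'])"
```

```text
the job is handed in; nothing more can be done
the job is handed in; nothing more can be done
```

I pointed at the blue bit and then at the blue sticker, holding 2.4 s over each with the gripper shut, and handed the job in. `finish_job` gives no verdict, so the result rests on my own checks.

- **Where I pointed:** the scene, top and wrist views put the blue bit's head at (0.472, 0.131), about 0.100 m high (the text says 0.105 m). They put the blue sticker at (0.4975, -0.099), 0.025 m high. The three views agreed to about 1.5 mm. In both dwells the grasp point was about 45 mm above the target, so the fingertips were about 26 mm above it.
- **End state:** after the second dwell I raised the TCP to 0.36 m, at about 20.6 s on the clock.
- **Nothing moved:** the blue and yellow bits were within 0.3 pixels of where they started in both views, and everything else looks in place by eye.
- **Contact:** the force readings stayed near noise, at most about 1.5 N in total. They also read about 0.1 N in free air, so they cannot by themselves show contact stayed below 0.5 N, but the pictures show none.
- **Checks that failed:** the colour mask missed the red bit in the last pictures because of the arm's shadow, though it shows upright in its place. In the top view the arm hid the blue and red stickers.

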